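Load the spark-eroder magazine in reverse order

ROBOT

A 6-joint arm with a two-finger parallel gripper is mounted at the origin on the work surface; the furniture and walls round the work are solid. World frame = base frame: x ahead of the robot, y to its left, z up, the work surface at z = 0. Lengths are in m, angles in degrees, forces in N, time in s.
With the tool pointing down it reaches from about 0.25 to 0.725 m from the base axis. Payload 9.7 kg.
Tool frame: the origin (TCP) lies on the centre line of the jaws, within the pads' length; the fingertips stand 19 mm ahead of it and the grasp point (between the pads) is the TCP; z points along the fingers, y is the direction in which the jaws open and shut (so a half turn about z gives the same grasp; the last joint's range is limited). The gripper opens to 85 mm and grips with 20 to 120 N. Pads are 22 mm wide; open, the fingers measure 114 mm over their backs; the gripper's body (76 mm by 85 mm) begins 54 mm behind the grasp point. The pads swing forward as they close: fully open they stand 13 mm farther back than shut.
Start: joints at [71.047, 4.979, 10.078, 95.1, 0, 90], TCP at [0.179, 0.52, 0.25] pointing down, gripper open.
Joint ranges: [-179.16, 179.16], [-48.56, 103.87], [-65.8, 70.77], [-126.05, 130.52], [-82.76, 87.17], [-180, 180]. Speed limits (degrees/s): [127.2, 127.2, 147.25, 180, 180, 180].

INTERFACE

Orientations are given as [roll, pitch, yaw] about the fixed x, y, z axes, in that order (R = Rz(yaw) Ry(pitch) Rx(roll)).
In Python, from workcell import bot gives the robot as it stands.
- The arm moves only by the tool servo_tool, never from a script. Its argument "motion" is a list that holds one entry, the list of rows, each a list of 6 numbers: the shift along the tool's x, y, z in mm, then the turn, a rotation vector about the tool's x, y, z in rad. A call has 1 to 5 rows; each row shifts and turns the commanded pose from where the row before left it, along the tool's axes as they then stand; what a row does not reach is not made up. A row lasts 1/10 s, in which the tool goes at most 50 mm and 8.59 degrees, less where a joint would pass 70% of its speed; a pose out of reach is approached as far as the arm can. A call is refused whole if a number of a shift passes 50 or a number of a turn 0.15, either way. A call with a gripper value outside its range is refused whole. "gripper" is the finger opening in mm, from 0 to 85.4, set as the call begins (left out, the last holds). The fingers move at their own pace and stop on an object; "newtons" is the grip in N (left out, the last holds). Time passes only in rows, so rows that do not move let the fingers close. It gives the time, the measured TCP pose, the force and the opening at its end, in the units of the state.
- bot.get_obs(): the state, without advancing time (a new reading comes with each control period).
- bot.camera(name): name is "side" or "top" or "wrist"; returns a dict with "color" (480x640x3 uint8, red, green, blue), "fx", "fy", "cx", "cy" (pixels), "k1" (the pictures are not rectified: a ray, as slopes to the right and down, at radius r is drawn at 1 + k1 r^2 times it, then the intrinsics apply), "R" (3x3) and "t" (3): a world point X has camera coordinates R X + t. Camera axes: x right, y down, z forward; pixel columns grow to the right and rows downward; lengths in m; the calibration is good to about 2 mm. A picture is of the moment at which its call begins. There is no depth.
- bot.job_done(): hands the job in, once; it reports no verdict.
Trained networks look in a picture, given as the dict that the camera call returned (one of the last four; its "shot" number tells which), for a name from the list of things; names that differ only in an ending like _2 or _b are one class to them, and where a whole thing is asked for, a point or a joint stands for the part that bears it (a point fixed in the world has none). Each returns a list of dicts, best first, with "confidence" (0 to 1); they miss things now and then, are a little off and sometimes report something else, mostly with a low value. They report only what shows in the picture. A call takes as long as a camera call. They do not tell look-alikes from the thing itself.
- bot.look_for(picture, label): "rect" ([left, top, width, height] in pixels, round what is visible of it).
The state is a dict: "time": time; "q": joint angles; "qd": joint speeds; "joint_efforts": joint torques, N m; "ee_pos": TCP position; "tcp_rot": TCP orientation; "wrist_force": force on the tool from outside, world axes, zero at the start; "torque": the same for the moment, N m; "opening": finger opening in m.
Only numpy, scipy, OpenCV 4.12 (cv2) and the standard library are available. Lean on these libraries where they do the work, as an engineer would, in place of code of your own. Each camera call takes 0.05 s, during which the arm holds its last target.

TASK

Move the four copper electrodes from the black storage rack to the bare aluminium magazine, one to each black pad, in reverse order: the electrode that starts next to the storage rack's red end goes to the pad farthest from the magazine's red end, and so on, so that the one that starts farthest from red ends next to the magazine's red block. Stand each upright, with its base wholly on its pad between the ribs, and do not tip any of them over on the way.

Things in the scene. Friction and masses are not known exactly. Their poses are not given: they have to be found in the camera images.
- blade_electrode: Copper-coloured spark-erosion electrode, loose, 0.14 kg nominal: square base 30x30 mm and 14 mm high (grip this), on top of it one upright flat blade 10 (x) x 24 (y) mm, 36 mm high in all. Origin: centre of the base's underside, z up; x and y square to the base's sides.
- pyramid_electrode: Copper-coloured spark-erosion electrode, loose, 0.14 kg nominal: square base 30x30 mm and 14 mm high (grip this), on top of it a steep four-sided pyramid with a thin pin at its tip, 37 mm high in all. Origin: centre of the base's underside, z up; x and y square to the base's sides.
- fin_electrode: Copper-coloured spark-erosion electrode, loose, 0.14 kg nominal: square base 30x30 mm and 14 mm high (grip this), on top of it three thin upright parallel fins that run along x, 24 mm long, 40 mm high in all. Origin: centre of the base's underside, z up; x and y square to the base's sides.
- round_electrode: Copper-coloured spark-erosion electrode, loose, 0.14 kg nominal: square base 30x30 mm and 14 mm high (grip this), on top of it one upright round post 18 mm in diameter, 38 mm high in all. Origin: centre of the base's underside, z up; x and y square to the base's sides.
- seat_1: One of four like blue seats, 54x54 mm, fixed in a row 66 mm apart on the black storage rack. Origin: centre of its underside, 14 mm above the bench, floor 6 mm higher. Ribs 4 thick, 6 mm above the floor, at y = +25 and -25 mm; open towards x. One electrode starts on it. +y runs along the row to the rack's red end block (top 31 mm above bench, 46 mm past the end seat), -y to its grey one.
- seat_2: One of four like blue seats, 54x54 mm, fixed in a row 66 mm apart on the black storage rack. Origin: centre of its underside, 14 mm above the bench, floor 6 mm higher. Ribs 4 thick, 6 mm above the floor, at y = +25 and -25 mm; open towards x. One electrode starts on it. +y runs along the row to the rack's red end block (top 31 mm above bench, 46 mm past the end seat), -y to its grey one.
- seat_3: One of four like blue seats, 54x54 mm, fixed in a row 66 mm apart on the black storage rack. Origin: centre of its underside, 14 mm above the bench, floor 6 mm higher. Ribs 4 thick, 6 mm above the floor, at y = +25 and -25 mm; open towards x. One electrode starts on it. +y runs along the row to the rack's red end block (top 31 mm above bench, 46 mm past the end seat), -y to its grey one.
- seat_4: One of four like blue seats, 54x54 mm, fixed in a row 66 mm apart on the black storage rack. Origin: centre of its underside, 14 mm above the bench, floor 6 mm higher. Ribs 4 thick, 6 mm above the floor, at y = +25 and -25 mm; open towards x. One electrode starts on it. +y runs along the row to the rack's red end block (top 31 mm above bench, 46 mm past the end seat), -y to its grey one.
- magazine: Empty destination: fixed bare aluminium bar 90x322 mm, 18 mm high. Origin: centre of its underside, y along its length. Four black pads, 54 (x) x 46 (y) mm, tops 20 mm above the origin, centred at x = 0, y = -99, -33, +33, +99 mm. At each pad, 25 mm to either y side of its centre, a steel rib (44 long in x, 4 thick, 6 mm above the pad); open towards x.
- magazine_red_block: Red plastic block 56 (x) x 18 (y) x 18 mm, fixed on the magazine's top at one of its ends (y = +145 or -145 mm in the magazine's frame; a like grey block is at the other end). It marks the magazine's red end. Origin: centre of its underside, 18 mm above the bench; axes parallel to the magazine's.
Mind the look-alikes: they are no part of the job. What is shaped like the fin_electrode but blue or purple is not meant.

How it is judged:
By the outcome, as a careful person would: the job done as asked, in the order asked, and still so for the second after the job is handed in, with the robot touching nothing.
It also fails if it takes over 102 s, if anything falls off the work surface, if the arm or the gripper's body presses on something with over 40 N, if the wrist force passes 120 N, or if a joint passes its speed limit or range.

## Working session

There is one attempt and no reset: what is moved stays moved. The work goes in short steps, Python scripts to look and compute and a tool call to move; the robot and the scene stay as the last step left them, time stands still between calls to the robot, and variables do not carry over. Pictures are saved under pics/ and viewed, and the job is handed in when it is done.

Besides the shell and the picture viewer there is one more tool, called after "Emit:" as name(argument=value, ...), one argument or row to a line, values as JSON. servo_tool: Moves the arm, as the interface text tells. Its arguments: {"type":"object","properties":{"motion":{"type":"array","items":{"type":"array","items":{"type":"array","items":{"type":"number"}}}},"gripper":{"type":"number"},"newtons":{"type":"number"}},"required":["motion"]}

```bash
ls; mkdir -p pics
python3 - <<'E'
from workcell import bot
import cv2,pickle
o=bot.get_obs();print(o)
for n in ["top","side","wrist"]:
    c=bot.camera(n)
    cv2.imwrite(f"pics/{n}0.png",c["color"][:,:,::-1]); pickle.dump(c,open(f"{n}0.pkl","wb"))
    print(n,c["fx"],c["cx"],c["cy"],c["k1"],c["R"],c["t"])
    if n!="wrist":
      for l in ["blade_electrode","pyramid_electrode","fin_electrode","round_electrode","seat_1","magazine","magazine_red_block"]:
        print(l,[( [round(v) for v in d["rect"]],round(d["confidence"],2)) for d in bot.look_for(c,l)][:6])
E
```

```text
pics
{'time': 0.0, 'q': array([ 7.10472355e+01,  5.01142858e+00,  1.00324872e+01,  9.50970973e+01,
       -2.27771304e-03,  9.00012023e+01]), 'qd': array([-0.08513188, -0.0622746 , -0.03792448,  0.01859781,  0.07011736,
        0.07957175]), 'joint_efforts': array([-1.58158393e-03, -5.20386672e+01,  4.64801860e+01,  1.62216002e-02,
        8.32992282e-05, -3.04274600e-06]), 'ee_pos': array([0.17857962, 0.51999262, 0.24956226]), 'tcp_rot': array([-1.79923961e+02,  2.27930660e-03,  1.61046036e+02]), 'wrist_force': array([0.41283053, 0.83150285, 1.07148828]), 'torque': array([ 0.06918102, -0.06949307, -0.00538511]), 'opening': 0.0852921703270628}
top 505.84618607830043 322.266764748732 237.51843312416227 -0.0262041159036176 [[ 0.00271    -0.99997972  0.00576383]
 [-0.98155498 -0.00376181 -0.19114305]
 [ 0.19116085 -0.00513952 -0.98154527]] [0.00567601 0.45918041 0.95673024]
blade_electrode [([391, 215, 21, 21], 0.74)]
pyramid_electrode [([422, 198, 16, 20], 0.78), ([294, 189, 15, 26], 0.64), ([349, 221, 34, 36], 0.44)]
fin_electrode [([362, 226, 19, 21], 0.77), ([382, 289, 19, 24], 0.61
[... 684 characters left out ...]
, 20, 23], 0.85), ([362, 239, 20, 20], 0.62), ([291, 201, 28, 13], 0.59), ([365, 221, 19, 20], 0.52), ([295, 211, 7, 18], 0.42)]
round_electrode [([294, 183, 14, 16], 0.72)]
seat_1 [([300, 230, 28, 8], 0.67), ([293, 204, 25, 11], 0.65), ([286, 196, 26, 10], 0.61), ([298, 213, 5, 16], 0.53)]
magazine [([127, 250, 153, 111], 0.65), ([297, 213, 7, 16], 0.3), ([303, 214, 19, 21], 0.29)]
magazine_red_block [([240, 246, 32, 16], 0.73), ([300, 227, 29, 12], 0.68)]
wrist 405.2222560675093 317.99632870169665 240.61028494322753 -0.08681657224228294 [[ 0.32422811  0.94597838  0.00101709]
 [ 0.90589676 -0.31079968  0.28767103]
 [ 0.27244669 -0.09234966 -0.95772874]] [-0.55026504 -0.03725669  0.37844686]
```

Run:
```python
import cv2
a=cv2.imread("pics/top0.png")
cv2.imwrite("pics/top0c.png",cv2.resize(a[130:350,130:490],None,fx=2.2,fy=2.2,interpolation=cv2.INTER_CUBIC))
```

```text
(no output)
```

View pics/top0c.png

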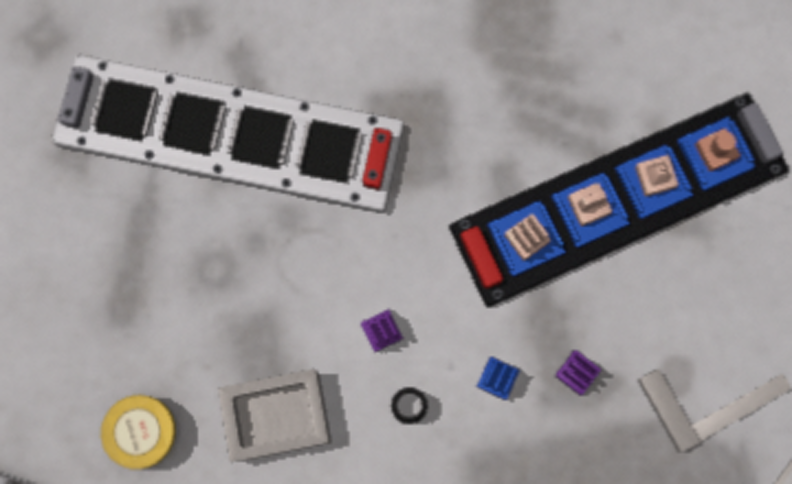

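View pics/side0.png

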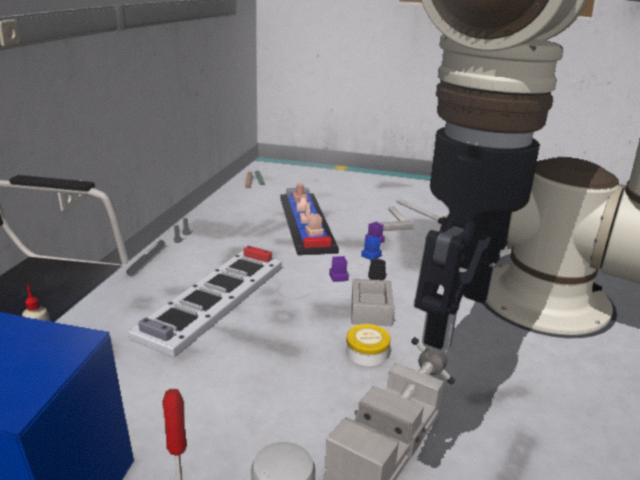

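View pics/top0.png

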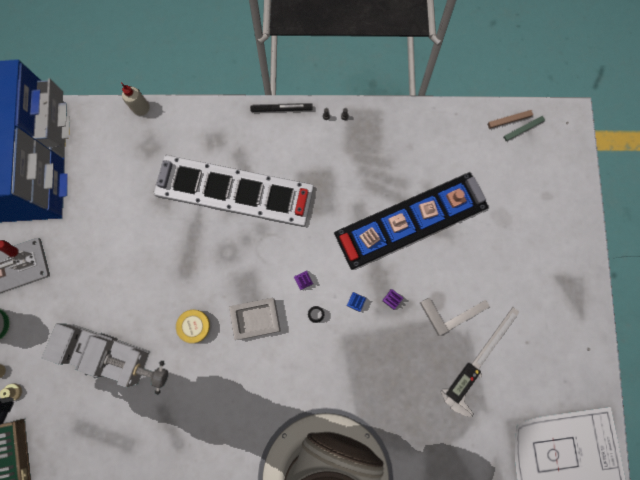

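The top view shows the magazine at upper left with its red block at its right end (302,202). The rack is on the right with red at its left end (348,246). Starting from rack red, the order is fin (371,237), blade (399,223), pyramid (430,209), round (458,197). The blue and purple finned pieces at (357,301), (305,281) and (393,298) on the bench are look-alikes: they're the wrong colour and not on the rack.

```bash
cat > h.py <<'E'
import numpy as np,cv2,pickle
def ray(c,uv):
    uv=np.atleast_2d(uv).astype(float)
    d=(uv-[c["cx"],c["cy"]])/[c["fx"],c["fy"]]
    s=d.copy()
    for _ in range(20): s=d/(1+c["k1"]*(s**2).sum(1,keepdims=True))
    R=np.array(c["R"]);t=np.array(c["t"])
    D=np.c_[s,np.ones(len(s))]@R
    return -R.T@t,D
def toz(c,uv,z):
    o,D=ray(c,uv); return o+D*((z-o[2])/D[:,2])[:,None]
def proj(c,X):
    X=np.atleast_2d(X); P=X@np.array(c["R"]).T+np.array(c["t"]); s=P[:,:2]/P[:,2:]
    s=s*(1+c["k1"]*(s**2).sum(1,keepdims=True)); return s*[c["fx"],c["fy"]]+[c["cx"],c["cy"]]
def rects(mask,amin,amax):
    cs,_=cv2.findContours(mask.astype(np.uint8),cv2.RETR_EXTERNAL,cv2.CHAIN_APPROX_NONE)
    return [k for k in cs if amin<cv2.contourArea(k)<amax]
E
python3 - <<'E'
from h import *
c=pickle.load(open("top0.pkl","rb"));im=c["color"].astype(int)
hsv=cv2.cvtColor(c["color"],cv2.COLOR_RGB2HSV)
def rep(n,m,z,amin,amax,box):
    M=np.zeros(m.shape);x,y,X,Y=box;M[y:Y,x:X]=m[y:Y,x:X]
    for k in rects(M,amin,amax):
        w=toz(c,k[:,0,:],z)[:,:2]
        (p,s,a)=cv2.minAreaRect((w*1000).astype(np.float32))
        print(n,np.round(p,1),np.round(s,1),round(a,1),k[:,0].mean(0).round())
rep("pad",im.sum(2)<120,.020,200,2000,(150,150,300,230))
rep("seat",(hsv[...,0]>100)&(hsv[...,0]<125)&(hsv[...,1]>130),.022,150,2000,(335,170,490,270))
red=((hsv[...,0]<8)|(hsv[...,0]>172))&(hsv[...,1]>160)
rep("redmag",red,.036,100,2000,(150,150,320,230))
rep("redrack",red,.031,100,2000,(330,170,490,270))
rep("mag",(im.min(2)>140)|(im.sum(2)<120)|red,.018,3000,20000,(150,150,320,230))
E
```

```text
pad [545.7  96.2] [42.5 49.9] 78.7 [279. 198.]
pad [559.1 161.3] [42.2 48.8] 78.6 [248. 192.]
pad [572.3 226.2] [42.5 50.2] 79.3 [217. 186.]
pad [585.5 290.5] [42.6 48.7] 78.6 [186. 180.]
seat [463.4 -88. ] [56.4 58.1] 24.5 [369. 238.]
seat [ 490.6 -147.6] [56.4 58.2] 24.5 [398. 225.]
seat [ 518.1 -207.8] [56.8 59.3] 24.5 [427. 212.]
seat [ 545.5 -267.5] [57.2 60.9] 24.2 [455. 199.]
redmag [534.8  50.4] [15.4 54. ] 78.4 [301. 202.]
redrack [443.6 -45.8] [57.8 20.6] 24.5 [349. 247.]
mag [566.3 191.7] [170.1 355.2] 0.2 [240. 198.]
```

```bash
cat >> h.py <<'E'
import sys
from scipy.spatial.transform import Rotation as Ro
def plan(tgt,yaw=None,step=48,obs=None):
    """rows to go from measured pose to tgt (m) in tool axes, turning about tool z to yaw; shift applied before turn in each row"""
    from workcell import bot
    o=obs or bot.get_obs()
    p=np.array(o["ee_pos"]);R=Ro.from_euler("xyz",o["tcp_rot"],degrees=True)
    Rt=R if yaw is None else Ro.from_euler("xyz",[180,0,yaw],degrees=True)
    rv=(R.inv()*Rt).as_rotvec(); d=(np.array(tgt)-p)*1000
    n=max(1,int(np.ceil(max(np.linalg.norm(d)/step,np.linalg.norm(rv)/.145))))
    rows=[]
    for i in range(n):
        rows.append([round(float(v),1) for v in R.inv().apply(d/n)]+[round(float(v),4) for v in rv/n]); R=R*Ro.from_rotvec(rv/n)
    print("n",n,"t",o["time"],"from",p.round(4),o["tcp_rot"].round(1))
    for i in range(0,n,5): print(rows[i:i+5])
E
python3 - <<'E'
from h import *
c=pickle.load(open("wrist0.pkl","rb"))
C=-np.array(c["R"]).T@c["t"];print(C)
o,D=ray(c,[[320,240]]);print(D)
T=Ro.from_euler("xyz",[180,0,161.05],degrees=True)
print(T.inv().apply(C-[.1786,.52,.2496]),T.inv().apply(D))
plan([.445,-.118,.24],114.6)
E
```

```text
[0.10905552 0.5439089  0.37372678]
[[ 0.27268555 -0.08720406 -0.95815696]]
[ 7.35395779e-02  2.90211120e-05 -1.24126778e-01] [[-0.28622552  0.00607489  0.95815696]]
n 15 t 0.85 from [0.1786 0.5202 0.2503] [180.  -0. 161.]
[[-30.6, -34.5, 0.7, 0.0, -0.0, 0.054], [-32.4, -32.8, 0.7, 0.0, -0.0, 0.054], [-34.2, -31.0, 0.7, 0.0, -0.0, 0.054], [-35.8, -29.1, 0.7, 0.0, -0.0, 0.054], [-37.3, -27.1, 0.7, 0.0, -0.0, 0.054]]
[[-38.7, -25.0, 0.7, 0.0, -0.0, 0.054], [-40.0, -22.9, 0.7, 0.0, -0.0, 0.054], [-41.2, -20.7, 0.7, 0.0, -0.0, 0.054], [-42.2, -18.5, 0.7, 0.0, -0.0, 0.054], [-43.2, -16.2, 0.7, 0.0, -0.0, 0.054]]
[[-44.0, -13.8, 0.7, 0.0, -0.0, 0.054], [-44.7, -11.4, 0.7, 0.0, -0.0, 0.054], [-45.2, -9.0, 0.7, 0.0, -0.0, 0.054], [-45.6, -6.5, 0.7, 0.0, -0.0, 0.054], [-45.9, -4.1, 0.7, 0.0, -0.0, 0.054]]
```

View pics/wrist0.png

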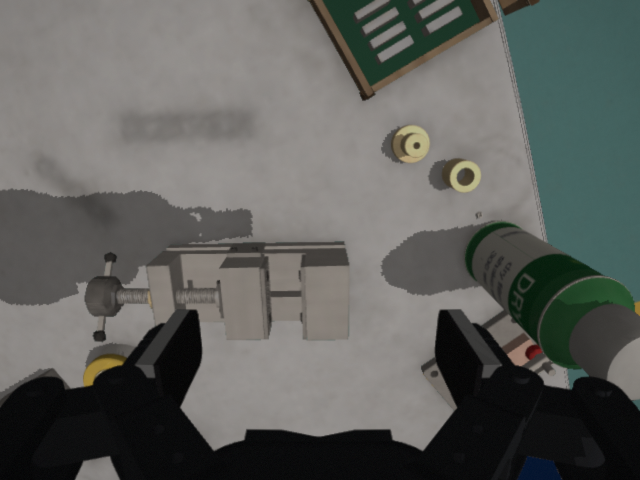

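Emit:
servo_tool(
  motion=[
    [[-31,-34.5,0,0,0,0.054],[-32.5,-33,0,0,0,0.054],[-34,-31,0,0,0,0.054],[-36,-29,0,0,0,0.054],[-37.5,-27,0,0,0,0.054]],
  ],
  gripper=56,
  newtons=50,
)

```text
time: 1.35
ee_pos: [0.2683, 0.3054, 0.2503]
tcp_rot: [180.0, 0.0, 145.5]
wrist_force: [1.1, 1.3, -0.2]
opening: 0.056
```

Emit:
servo_tool(
  motion=[
    [[-39,-25,0,0,0,0.054],[-40,-23,0,0,0,0.054],[-41,-21,0,0,0,0.054],[-42,-18.5,0,0,0,0.054],[-43,-16,0,0,0,0.054]],
  ],
)

```text
time: 1.85
ee_pos: [0.3569, 0.0927, 0.2506]
tcp_rot: [179.9, 0.0, 130.0]
wrist_force: [1.1, 0.7, 0.3]
opening: 0.0558
```

Emit:
servo_tool(
  motion=[
    [[-44,-14,0,0,0,0.054],[-45,-11.5,0,0,0,0.054],[-45,-9,0,0,0,0.054],[-45.5,-6.5,0,0,0,0.054],[-46,-4,0,0,0,0.054]],
  ],
)

```text
time: 2.35
ee_pos: [0.4457, -0.1206, 0.2505]
tcp_rot: [180.0, 0.0, 114.5]
wrist_force: [1.2, 1.0, 0.5]
opening: 0.0559
```

Run:
```python
from h import *
plan([.518,-.208,.26],114.6)
```

```text
n 3 t 2.35 from [ 0.4457 -0.1206  0.2505] [180.    0.  114.5]
[[-36.5, 9.8, -3.1, 0.0002, 0.0001, -0.0007], [-36.5, 9.8, -3.1, 0.0002, 0.0001, -0.0007], [-36.5, 9.8, -3.1, 0.0002, 0.0001, -0.0007]]
```

Tracking is accurate.

Emit:
servo_tool(
  motion=[
    [[-36.5,10,-3,0,0,0],[-36.5,10,-3,0,0,0],[-36.5,10,-3,0,0,0],[0,0,0,0,0,0]],
  ],
)

```text
time: 2.75
ee_pos: [0.5202, -0.2084, 0.2573]
tcp_rot: [-179.9, -0.1, 114.5]
wrist_force: [-0.5, 0.4, -0.8]
opening: 0.0559
```

Run:
```python
from h import *
from workcell import bot
print(bot.get_obs()["ee_pos"])
c=bot.camera("wrist");pickle.dump(c,open("w1.pkl","wb"));cv2.imwrite("pics/w1.png",c["color"][:,:,::-1])
for l in ["blade_electrode","pyramid_electrode","fin_electrode","round_electrode"]:
    print(l,[( [round(v) for v in d["rect"]],round(d["confidence"],2)) for d in bot.look_for(c,l)][:6])
```

```text
[ 0.52017373 -0.20836147  0.25733283]
blade_electrode [([303, 109, 35, 38], 0.91)]
pyramid_electrode [([299, 188, 39, 38], 0.7)]
fin_electrode [([292, 17, 45, 52], 0.82), ([133, 16, 56, 52], 0.74)]
round_electrode [([304, 255, 31, 39], 0.73)]
```

View pics/w1.png

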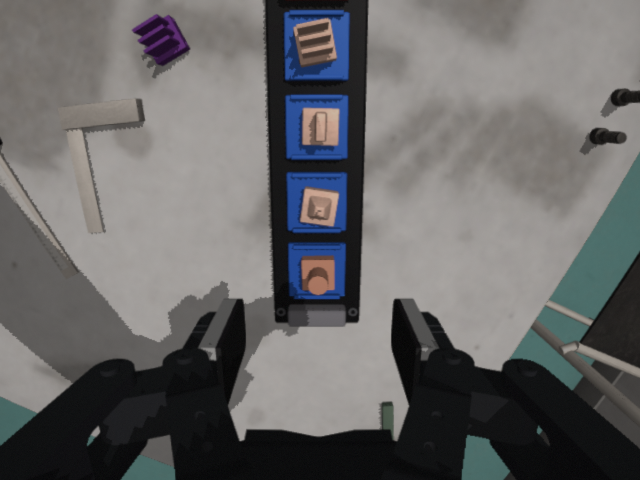

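Run:
```python
from h import *
c=pickle.load(open("w1.pkl","rb"));a=c["color"][:,:,::-1]
tiles=[cv2.resize(a[y:y+74,280:360],(400,300) if 0 else None,fx=3.7,fy=3.7,interpolation=cv2.INTER_CUBIC) for y in (5,92,170,238)]
cv2.imwrite("pics/w1c.png",np.vstack([np.hstack(tiles[:2]),np.hstack(tiles[2:])]))
hsv=cv2.cvtColor(c["color"],cv2.COLOR_RGB2HSV)
m=((hsv[...,0]<20)&(hsv[...,1]>50)); m[:,:280]=0;m[:,360:]=0
seats=np.array([[463.4,-88],[490.6,-147.6],[518.1,-207.8],[545.5,-267.5]])
for k in rects(m,300,5000):
    w=toz(c,k[:,0],.034)[:,:2]*1000
    p,s,an=cv2.minAreaRect(w.astype(np.float32));print(np.round(p,1),np.round(s,1),round(an,1),k[:,0].min(0),k[:,0].max(0))
b=((hsv[...,0]>100)&(hsv[...,0]<125)&(hsv[...,1]>130)); b[:,:270]=0;b[:,370:]=0
for k in rects(b,1000,9000):
    w=toz(c,k[:,0],.023)[:,:2]*1000
    p,s,an=cv2.minAreaRect(w.astype(np.float32));print("seat",np.round(p,1),np.round(s,1),round(an,1))
```

```text
[ 545.5 -266.6] [29.1 37.4] 25.2 [301 256] [333 294]
[ 520.  -207.5] [29.2 30.6] 16.2 [301 187] [337 225]
[ 492.9 -145.7] [29.8 28.4] 24.5 [302 109] [338 144]
[461.6 -87.6] [29.5 31.8] 35.3 [294  19] [335  66]
seat [ 544.8 -267.2] [55.1 57.5] 24.6
seat [ 517.6 -207.4] [54.4 56.6] 24.4
seat [ 490.5 -147.8] [54.4 55.2] 24.5
seat [462.7 -87.4] [54.2 55.5] 24.3
```

View pics/w1c.png

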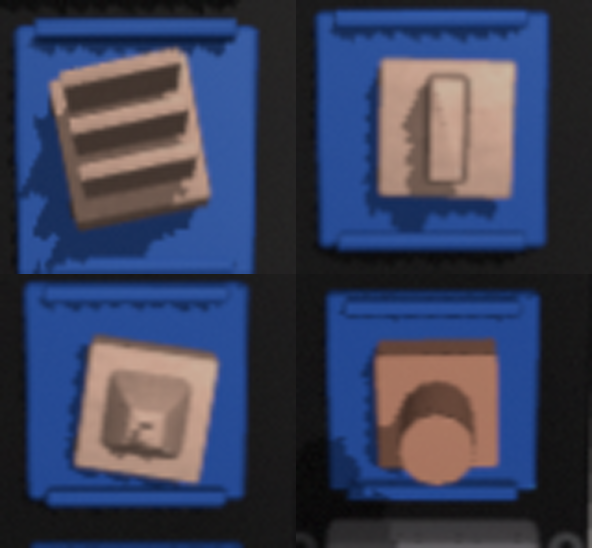

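Wrist picture: fin (315,42), blade (320,128), pyramid (320,207), round (318,273), all copper and on the rack seats. The purple fin piece at (160,40) is off the rack and I'll ignore it. Seats agree with the top camera within 1 mm. I'll pick the round one first.

Run:
```python
from h import *
c=pickle.load(open("w1.pkl","rb"))
p=toz(c,[[318,274.9]],.034);print(p)
plan([p[0,0],p[0,1],.09],115.2)
```

```text
[[ 0.54608086 -0.2659639   0.034     ]]
n 4 t 3.0 from [ 0.5179 -0.2047  0.2597] [180.    0.  114.7]
[[-16.8, -0.0, 42.4, 0.0001, 0.0001, -0.0023], [-16.8, -0.0, 42.4, 0.0001, 0.0001, -0.0023], [-16.8, -0.1, 42.4, 0.0001, 0.0001, -0.0023], [-16.8, -0.1, 42.4, 0.0001, 0.0001, -0.0023]]
```

Emit:
servo_tool(
  motion=[
    [[-17,0,42.5,0,0,-0.002],[-17,0,42.5,0,0,-0.002],[-17,0,42.5,0,0,-0.002],[-16.5,0,42,0,0,-0.002],[0,0,0,0,0,0]],
  ],
)

```text
time: 3.5
ee_pos: [0.5441, -0.2658, 0.084]
tcp_rot: [-179.7, -0.4, 115.1]
wrist_force: [-0.6, 0.9, 0.4]
opening: 0.0559
```

Emit:
servo_tool(
  motion=[
    [[0,0,16,0,0,0],[0,0,16,0,0,0],[0,0,10,0,0,0],[0,0,5,0,0,0],[0,0,0,0,0,0]],
  ],
)

```text
time: 4.0
ee_pos: [0.5465, -0.2663, 0.0427]
tcp_rot: [-180.0, -0.0, 115.1]
wrist_force: [1.1, 0.0, -0.4]
opening: 0.0559
```

Run:
```python
from h import *
plan([.5461,-.266,.042],115.2)
from workcell import bot
c=bot.camera("wrist");cv2.imwrite("pics/w2.png",c["color"][:,:,::-1]); print(bot.get_obs()["wrist_force"])
```

```text
n 1 t 4.0 from [ 0.5465 -0.2663  0.0427] [-180.    -0.   115.1]
[[0.5, -0.2, 0.7, -0.0002, -0.0003, -0.0015]]
[-0.69483656 -0.41874768 -0.01648307]
```

View pics/w2.png

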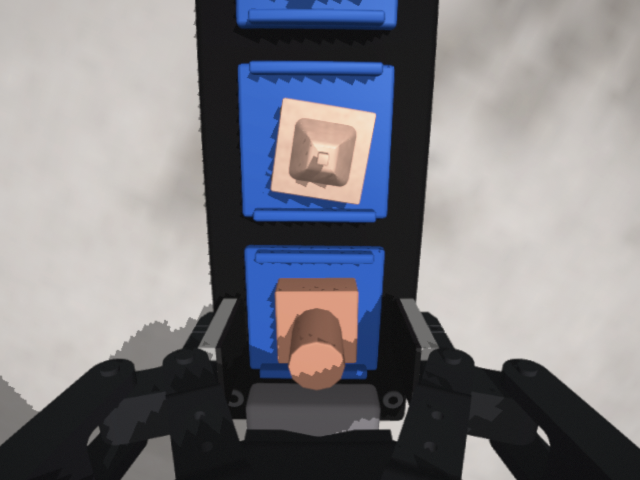

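The fingers straddle the round base (276–358, 280–360) with room on both sides. Closing now.

Emit:
servo_tool(
  motion=[
    [[0,0,1,0,0,0],[0,0,0,0,0,0],[0,0,0,0,0,0],[0,0,0,0,0,0],[0,0,0,0,0,0]],
  ],
  gripper=10,
  newtons=50,
)

```text
time: 4.55
ee_pos: [0.5471, -0.2669, 0.0426]
tcp_rot: [179.9, 0.1, 115.1]
wrist_force: [-0.5, 0.4, 4.8]
opening: 0.0285
```

Emit:
servo_tool(
  motion=[
    [[0,0,0,0,0,0],[0,0,-5,0,0,0],[0,0,-10,0,0,0],[0,0,-25,0,0,0],[0,0,-40,0,0,0]],
  ],
)

```text
time: 5.05
ee_pos: [0.5453, -0.2661, 0.1206]
tcp_rot: [-179.8, -0.2, 115.1]
wrist_force: [0.3, -0.6, -1.1]
opening: 0.0285
```

Run:
```python
from h import *
plan([.5457,.0962,.14],78.4)
from workcell import bot
c=bot.camera("wrist");cv2.imwrite("pics/w3.png",c["color"][:,:,::-1]); print(bot.get_obs()["wrist_force"])
```

```text
n 8 t 5.05 from [ 0.5453 -0.2661  0.1206] [-179.8   -0.2  115.1]
[[41.0, 19.2, -2.3, -0.0005, -0.0003, 0.0801], [42.4, 15.9, -2.3, -0.0005, -0.0003, 0.0801], [43.5, 12.5, -2.3, -0.0005, -0.0003, 0.0801], [44.4, 8.9, -2.4, -0.0005, -0.0003, 0.0801], [45.0, 5.4, -2.4, -0.0005, -0.0003, 0.0801]]
[[45.3, 1.7, -2.4, -0.0005, -0.0003, 0.0801], [45.2, -1.9, -2.4, -0.0005, -0.0003, 0.0801], [45.0, -5.5, -2.4, -0.0005, -0.0003, 0.0801]]
[-0.07423906  0.29638371  5.4382587 ]
```

View pics/w3.png

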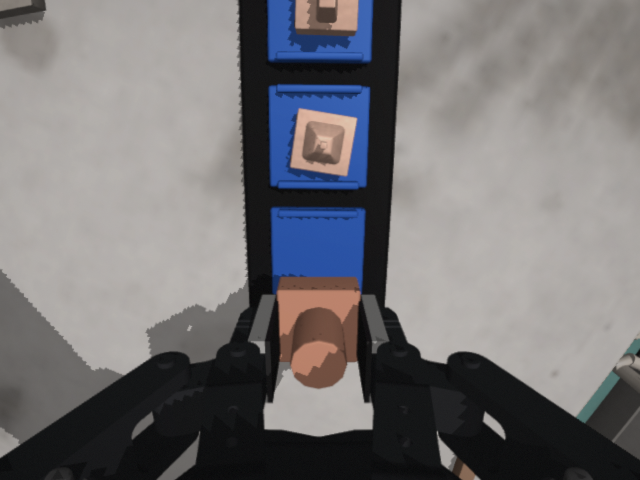

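The round electrode is held level; the pyramid (323,143) and blade are undisturbed.

Emit:
servo_tool(
  motion=[
    [[41,19,-2,0,0,0.08],[42.5,16,-2,0,0,0.08],[43.5,12.5,-2,0,0,0.08],[44.5,9,-2,0,0,0.08],[45,5.5,-2,0,0,0.08]],
  ],
)

```text
time: 5.6
ee_pos: [0.5466, -0.0385, 0.1325]
tcp_rot: [180.0, 0.0, 92.0]
wrist_force: [2.0, -0.8, -2.7]
opening: 0.0284
```

Emit:
servo_tool(
  motion=[
    [[45,2,-2,0,0,0.08],[45,-2,-2,0,0,0.08],[45,-5.5,-2,0,0,0.08],[0,0,0,0,0,0],[0,0,0,0,0,0]],
  ],
)

```text
time: 6.1
ee_pos: [0.547, 0.0963, 0.1381]
tcp_rot: [180.0, 0.0, 78.6]
wrist_force: [-0.3, -0.6, -0.9]
opening: 0.0287
```

Run:
```python
from h import *
from workcell import bot
c=bot.camera("wrist");cv2.imwrite("pics/w4.png",c["color"][:,:,::-1]);pickle.dump(c,open("w4.pkl","wb"))
o=bot.get_obs();print(o["ee_pos"],o["tcp_rot"])
T=Ro.from_euler("xyz",o["tcp_rot"],degrees=True)
print(proj(c,T.apply([[0,0,0.008],[.015,-.015,.008],[.015,.015,.008],[-.015,.015,.008],[0,0,.019],[0,0,-.016]])+o["ee_pos"]).round(0))
im=c["color"].astype(int);m=(im.sum(2)<110);m[300:]=0
for k in rects(m,500,20000):
    w=toz(c,k[:,0],.020)[:,:2]*1000
    p,s,an=cv2.minAreaRect(w.astype(np.float32));print("pad",np.round(p,1),np.round(s,1),round(an,1),k[:,0].mean(0))
```

```text
[0.54704303 0.095351   0.13802819] [1.79993287e+02 1.63156189e-02 7.85106635e+01]
[[319. 332.]
 [277. 294.]
 [362. 294.]
 [359. 367.]
 [319. 318.]
 [319. 370.]]
pad [545.1  96. ] [44.4 52.5] 78.6 [315.50662252 241.7615894 ]
pad [558.5 160.8] [45.5 53. ] 78.5 [315.7957958  132.66066066]
pad [743.2  99.4] [ 17.2 129.6] 2.0 [620.53744493 172.7092511 ]
pad [570.  217.3] [28.7 52.8] 78.6 [316.02333333  26.78333333]
```

View pics/w4.png

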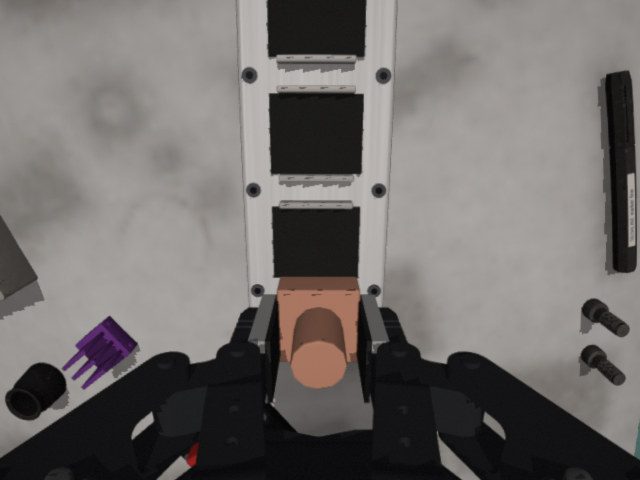

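Held base (278–358, 290–362) matches its expected projection; the pad nearest red lies right below at (316,242) and measures (545,96) mm, agreeing with the top camera.

Emit:
servo_tool(
  motion=[
    [[0.5,-1.5,35,0,0,0],[0,0,35,0,0,0],[0,0,15,0,0,0],[0,0,6,0,0,0],[0,0,0,0,0,0]],
  ],
)

```text
time: 6.65
ee_pos: [0.5458, 0.0954, 0.047]
tcp_rot: [-180.0, 0.0, 78.4]
wrist_force: [1.3, -0.1, -0.5]
opening: 0.0287
```

Run:
```python
from h import *
plan([.5454,.0962,.0425],78.5)
```

```text
n 1 t 6.65 from [0.5458 0.0954 0.047 ] [-180.     0.    78.4]
[[0.7, -0.5, 4.5, -0.0004, 0.0002, -0.0021]]
```

Emit:
servo_tool(
  motion=[
    [[0.5,-0.5,2.5,0,0,0],[0,0,1.5,0,0,0],[0,0,0,0,0,0],[0,0,0,0,0,0]],
  ],
)

```text
time: 7.05
ee_pos: [0.5456, 0.0968, 0.0433]
tcp_rot: [180.0, -0.0, 78.4]
wrist_force: [0.6, -0.0, -0.6]
opening: 0.0284
```

Emit:
servo_tool(
  motion=[
    [[0,0,0,0,0,0],[0,0,0,0,0,0],[0,0,0,0,0,0],[0,0,-8,0,0,0],[0,0,-20,0,0,0]],
  ],
  gripper=56,
)

```text
time: 7.55
ee_pos: [0.5444, 0.0965, 0.07]
tcp_rot: [-179.8, 0.1, 78.4]
wrist_force: [0.6, -0.7, 0.7]
opening: 0.056
```

Emit:
servo_tool(
  motion=[
    [[0,0,-35,0,0,0],[0,0,-30,0,0,0],[0,0,0,0,0,0]],
  ],
)

```text
time: 7.85
ee_pos: [0.5472, 0.097, 0.1411]
tcp_rot: [179.6, -0.2, 78.4]
wrist_force: [0.4, 0.6, -0.4]
opening: 0.056
```

Run:
```python
from h import *
plan([.520,-.2075,.13],106.2)
from workcell import bot
c=bot.camera("wrist");cv2.imwrite("pics/w5.png",c["color"][:,:,::-1]); print(bot.get_obs()["wrist_force"])
```

```text
n 7 t 7.85 from [0.5472 0.097  0.1411] [179.6  -0.2  78.4]
[[-43.4, 4.9, 1.5, 0.001, -0.0001, -0.0693], [-43.6, 1.9, 1.5, 0.001, -0.0001, -0.0693], [-43.7, -1.1, 1.5, 0.001, -0.0001, -0.0693], [-43.5, -4.1, 1.5, 0.001, -0.0001, -0.0693], [-43.1, -7.1, 1.5, 0.001, -0.0001, -0.0693]]
[[-42.5, -10.1, 1.5, 0.001, -0.0001, -0.0693], [-41.7, -13.0, 1.6, 0.001, -0.0001, -0.0693]]
[ 0.55400433  0.56932776 -0.74874757]
```

View pics/w5.png

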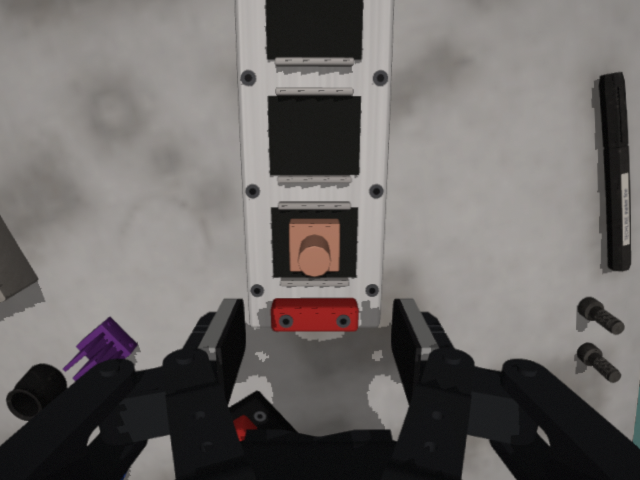

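The round electrode stands upright and centred on the pad (314,245) next to the red block (315,315). Next is the pyramid.

Emit:
servo_tool(
  motion=[
    [[-43.5,5,1,0,0,-0.07],[-43.5,2,1,0,0,-0.07],[-43.5,-1,1,0,0,-0.069],[-43.5,-4,1,0,0,-0.069],[-43,-7,1,0,0,-0.069]],
  ],
)

```text
time: 8.4
ee_pos: [0.5258, -0.1222, 0.13]
tcp_rot: [-179.9, -0.0, 98.5]
wrist_force: [0.0, -0.2, -0.2]
opening: 0.0559
```

Emit:
servo_tool(
  motion=[
    [[-42.5,-10,1,0,0,-0.069],[-41.5,-13,1,0,0,-0.069],[0,0,20,0,0,0],[0,0,10,0,0,0],[0,0,0,0,0,0]],
  ],
)

```text
time: 8.9
ee_pos: [0.5178, -0.2067, 0.0965]
tcp_rot: [-179.8, -0.2, 106.2]
wrist_force: [1.1, -0.4, -1.0]
opening: 0.056
```

Run:
```python
from h import *
plan([.520,-.2075,.0425],106.2)
from workcell import bot
c=bot.camera("wrist");cv2.imwrite("pics/w6.png",c["color"][:,:,::-1])
o=bot.get_obs();T=Ro.from_euler("xyz",o["tcp_rot"],degrees=True);P=T.apply([[.015,.015,0],[.015,-.015,0],[-.015,-.015,0],[-.015,.015,0]])+[.52,-.2075,.034];P[:,2]=.034
print(proj(c,P).round())
```

```text
n 2 t 8.9 from [ 0.5178 -0.2067  0.0965] [-179.8   -0.2  106.2]
[[-0.8, 1.0, 27.0, -0.0015, -0.0013, 0.0], [-0.7, 1.0, 27.0, -0.0015, -0.0013, 0.0]]
[[354. 249.]
 [291. 249.]
 [293. 306.]
 [352. 306.]]
```

View pics/w6.png

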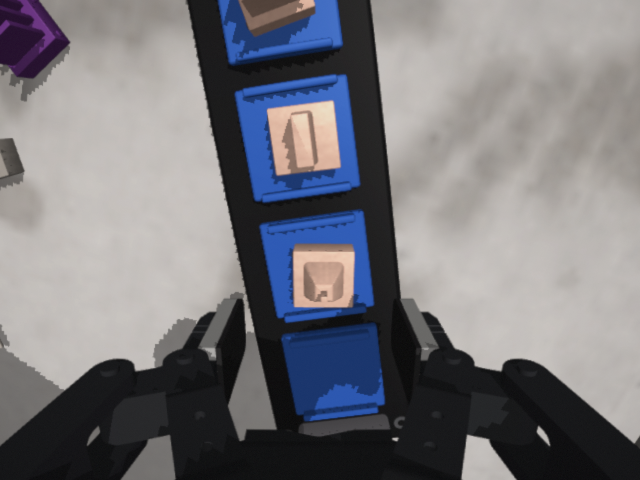

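The pyramid's top face (293–355, 250–308) matches the prediction and is square to the jaws.

Emit:
servo_tool(
  motion=[
    [[0,0,25,0,0,0],[0,0,20,0,0,0],[0,0,7.5,0,0,0],[0,0,0,0,0,0],[0,0,0,0,0,0]],
  ],
)

```text
time: 9.45
ee_pos: [0.5196, -0.2072, 0.0475]
tcp_rot: [179.9, 0.0, 106.3]
wrist_force: [-0.5, -0.4, -0.9]
opening: 0.0559
```

Run:
```python
from h import *
plan([.520,-.2075,.042],106.2)
```

```text
n 1 t 9.45 from [ 0.5196 -0.2072  0.0475] [179.9   0.  106.3]
[[-0.4, 0.3, 5.5, 0.001, 0.0007, 0.0009]]
```

Emit:
servo_tool(
  motion=[
    [[0,0,3,0,0,0],[0,0,2,0,0,0],[0,0,0,0,0,0],[0,0,0,0,0,0]],
  ],
)

```text
time: 9.85
ee_pos: [0.5191, -0.2075, 0.0414]
tcp_rot: [180.0, 0.0, 106.2]
wrist_force: [0.1, 0.5, 0.1]
opening: 0.0563
```

Emit:
servo_tool(
  motion=[
    [[0,0,0,0,0,0],[0,0,0,0,0,0],[0,0,0,0,0,0],[0,0,0,0,0,0],[0,0,0,0,0,0]],
  ],
  gripper=10,
)

```text
time: 10.35
ee_pos: [0.5192, -0.2075, 0.0417]
tcp_rot: [180.0, 0.0, 106.2]
wrist_force: [-0.3, 0.5, 4.7]
opening: 0.0288
```

Emit:
servo_tool(
  motion=[
    [[0,0,0,0,0,0],[0,0,-5,0,0,0],[0,0,-15,0,0,0],[0,0,-35,0,0,0],[0,0,-40,0,0,0]],
  ],
)

```text
time: 10.85
ee_pos: [0.5181, -0.2071, 0.1369]
tcp_rot: [-179.9, -0.1, 106.2]
wrist_force: [1.0, -0.6, 0.2]
opening: 0.028
```

Run:
```python
from h import *
plan([.5586,.1609,.14],78.5)
from workcell import bot
print(bot.get_obs()["opening"])
```

```text
n 8 t 10.85 from [ 0.5181 -0.2071  0.1369] [-1.799e+02 -1.000e-01  1.062e+02]
[[42.8, 17.7, -0.4, -0.0003, -0.0001, 0.0605], [43.7, 15.1, -0.4, -0.0003, -0.0001, 0.0605], [44.6, 12.4, -0.4, -0.0003, -0.0001, 0.0605], [45.2, 9.7, -0.4, -0.0003, -0.0001, 0.0605], [45.8, 7.0, -0.4, -0.0003, -0.0001, 0.0605]]
[[46.1, 4.2, -0.4, -0.0003, -0.0001, 0.0605], [46.3, 1.4, -0.4, -0.0003, -0.0001, 0.0605], [46.3, -1.4, -0.4, -0.0003, -0.0001, 0.0605]]
0.02795414463820312
```

Emit:
servo_tool(
  motion=[
    [[43,17.5,-0.5,0,0,0.06],[43.5,15,-0.5,0,0,0.06],[44.5,12.5,-0.5,0,0,0.06],[45,9.5,-0.5,0,0,0.06],[46,7,-0.5,0,0,0.06]],
  ],
)

```text
time: 11.35
ee_pos: [0.5436, 0.0242, 0.1398]
tcp_rot: [180.0, 0.0, 88.9]
wrist_force: [0.9, -0.2, -1.2]
opening: 0.0284
```

Emit:
servo_tool(
  motion=[
    [[46,4,0,0,0,0.061],[46.5,1.5,0,0,0,0.061],[46.5,-1.5,0,0,0,0.061],[0,0,0,0,0,0],[0,0,0,0,0,0]],
  ],
)

```text
time: 11.85
ee_pos: [0.5583, 0.1619, 0.1391]
tcp_rot: [-180.0, 0.0, 78.7]
wrist_force: [0.2, -1.5, -2.1]
opening: 0.0285
```

Emit:
servo_tool(
  motion=[
    [[0,0,35,0,0,0],[0,0,30,0,0,0],[0,0,17,0,0,0],[0,0,0,0,0,0],[0,0,0,0,0,0]],
  ],
)

```text
time: 12.35
ee_pos: [0.5589, 0.1599, 0.0577]
tcp_rot: [180.0, 0.0, 78.5]
wrist_force: [-0.3, -0.1, -1.3]
opening: 0.0285
```

Run:
```python
from h import *
plan([.5586,.1609,.0422],78.5)
from workcell import bot
c=bot.camera("wrist");cv2.imwrite("pics/w7.png",c["color"][:,:,::-1])
```

```text
n 1 t 12.35 from [0.5589 0.1599 0.0577] [180.    0.   78.5]
[[1.0, -0.5, 15.5, 0.0003, 0.0, -0.0003]]
```

View pics/w7.png

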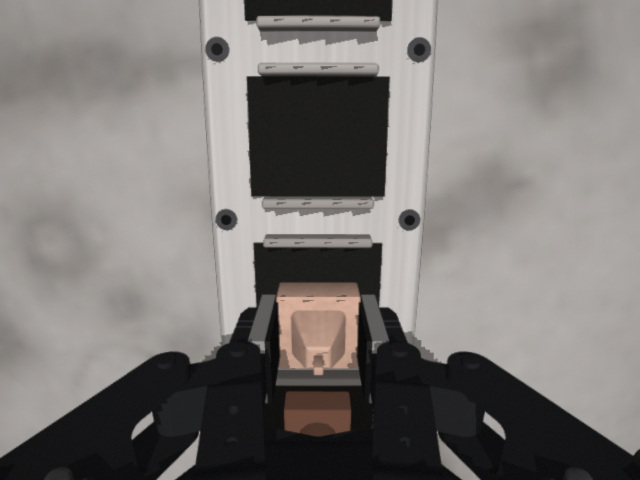

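The pyramid hangs over the second pad (315,280), centred between the ribs, with the round one behind it at (318,410).

Emit:
servo_tool(
  motion=[
    [[0.5,-0.5,8,0,0,0],[0,0,4,0,0,0],[0,0,2.5,0,0,0],[0,0,0,0,0,0],[0,0,0,0,0,0]],
  ],
)

```text
time: 12.9
ee_pos: [0.5582, 0.1615, 0.0424]
tcp_rot: [-180.0, 0.0, 78.5]
wrist_force: [0.1, -0.1, -1.0]
opening: 0.0285
```

Emit:
servo_tool(
  motion=[
    [[0,0,0,0,0,0],[0,0,0,0,0,0],[0,0,0,0,0,0],[0,0,-8,0,0,0],[0,0,-20,0,0,0]],
  ],
  gripper=56,
)

```text
time: 13.4
ee_pos: [0.5573, 0.1612, 0.0695]
tcp_rot: [-179.9, 0.1, 78.5]
wrist_force: [0.5, -0.2, -0.3]
opening: 0.0565
```

Emit:
servo_tool(
  motion=[
    [[0,0,-35,0,0,0],[0,0,-35,0,0,0],[0,0,0,0,0,0]],
  ],
)

```text
time: 13.7
ee_pos: [0.5603, 0.1621, 0.1465]
tcp_rot: [179.6, -0.2, 78.5]
wrist_force: [0.5, 1.2, 0.0]
opening: 0.0558
```

Run:
```python
from h import *
plan([.4925,-.1460,.13],114.5)
from workcell import bot
c=bot.camera("wrist");cv2.imwrite("pics/w8.png",c["color"][:,:,::-1])
```

```text
n 7 t 13.7 from [0.5603 0.1621 0.1465] [179.6  -0.2  78.5]
[[-45.1, -0.8, 2.2, 0.0012, -0.0002, -0.0897], [-44.8, -4.8, 2.2, 0.0012, -0.0002, -0.0897], [-44.2, -8.8, 2.2, 0.0012, -0.0002, -0.0897], [-43.2, -12.7, 2.2, 0.0012, -0.0002, -0.0897], [-41.9, -16.5, 2.3, 0.0012, -0.0002, -0.0897]]
[[-40.3, -20.2, 2.3, 0.0012, -0.0002, -0.0897], [-38.3, -23.7, 2.3, 0.0012, -0.0002, -0.0897]]
```

View pics/w8.png

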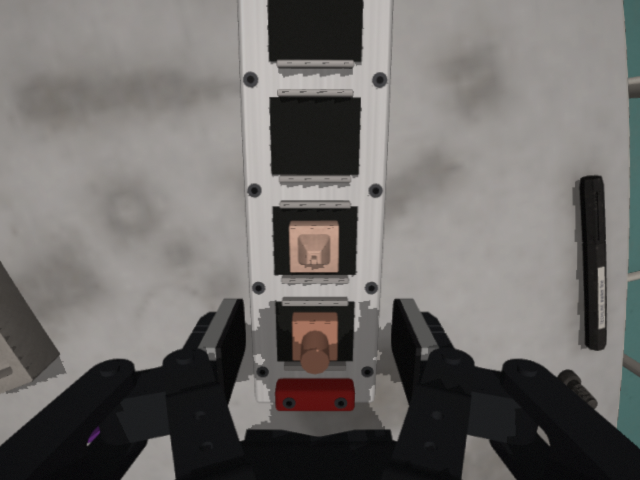

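The pyramid (313,247) and the round one (315,340) both stand on their pads. Next is the blade.

Emit:
servo_tool(
  motion=[
    [[-45,-1,2,0,0,-0.09],[-45,-5,2,0,0,-0.09],[-44,-9,2,0,0,-0.09],[-43,-12.5,2,0,0,-0.09],[-42,-16.5,2,0,0,-0.09]],
  ],
)

```text
time: 14.25
ee_pos: [0.5084, -0.0598, 0.1296]
tcp_rot: [-180.0, -0.0, 104.6]
wrist_force: [1.5, 0.2, 0.7]
opening: 0.0561
```

Emit:
servo_tool(
  motion=[
    [[-40.5,-20,2,0,0,-0.09],[-38.5,-23.5,2,0,0,-0.088],[0,0,20,0,0,0],[0,0,13,0,0,0],[0,0,0,0,0,0]],
  ],
)

```text
time: 14.75
ee_pos: [0.4894, -0.146, 0.0908]
tcp_rot: [-179.8, -0.2, 114.5]
wrist_force: [-1.1, -0.6, -0.2]
opening: 0.0563
```

Run:
```python
from h import *
plan([.4925,-.1460,.042],114.5)
from workcell import bot
c=bot.camera("wrist");cv2.imwrite("pics/w9.png",c["color"][:,:,::-1])
o=bot.get_obs();T=Ro.from_euler("xyz",o["tcp_rot"],degrees=True);P=T.apply([[.015,.015,0],[.015,-.015,0],[-.015,-.015,0],[-.015,.015,0]])+[.4925,-.146,.034];P[:,2]=.034
print(proj(c,P).round())
```

```text
n 2 t 14.75 from [ 0.4894 -0.146   0.0908] [-179.8   -0.2  114.5]
[[-0.7, 1.5, 24.4, -0.0015, -0.0014, 0.0], [-0.7, 1.4, 24.4, -0.0015, -0.0014, 0.0]]
[[356. 252.]
 [292. 252.]
 [294. 310.]
 [355. 311.]]
```

View pics/w9.png

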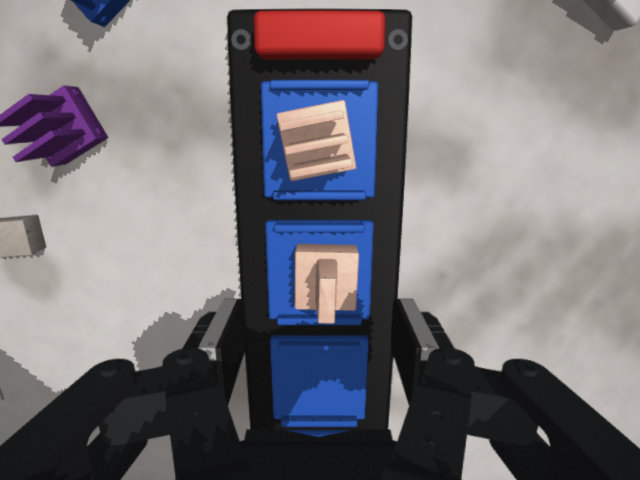

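The blade's base (295–358, 250–310) matches the prediction. Descending.

Emit:
servo_tool(
  motion=[
    [[0,0.5,25,0,0,0],[0,0.5,14,0,0,0],[0,0,5,0,0,0],[0,0,0,0,0,0],[0,0,0,0,0,0]],
  ],
)

```text
time: 15.3
ee_pos: [0.4921, -0.1461, 0.0501]
tcp_rot: [180.0, 0.0, 114.5]
wrist_force: [0.1, -0.4, 0.4]
opening: 0.0559
```

Run:
```python
from h import *
plan([.4925,-.1460,.042],114.5)
```

```text
n 1 t 15.3 from [ 0.4921 -0.1461  0.0501] [180.    0.  114.5]
[[-0.1, 0.4, 8.1, 0.0005, 0.0005, 0.0008]]
```

Emit:
servo_tool(
  motion=[
    [[0,0.5,5,0,0,0],[0,0,2.5,0,0,0],[0,0,0,0,0,0],[0,0,0,0,0,0]],
  ],
)

```text
time: 15.7
ee_pos: [0.4922, -0.1461, 0.0419]
tcp_rot: [180.0, 0.0, 114.5]
wrist_force: [-0.2, 0.2, 0.1]
opening: 0.0563
```

Emit:
servo_tool(
  motion=[
    [[0,0,0,0,0,0],[0,0,0,0,0,0],[0,0,0,0,0,0],[0,0,0,0,0,0],[0,0,0,0,0,0]],
  ],
  gripper=10,
)

```text
time: 16.2
ee_pos: [0.4924, -0.1461, 0.0422]
tcp_rot: [180.0, 0.0, 114.5]
wrist_force: [-0.3, 0.4, 5.7]
opening: 0.0281
```

Emit:
servo_tool(
  motion=[
    [[0,0,0,0,0,0],[0,0,-5,0,0,0],[0,0,-15,0,0,0],[0,0,-35,0,0,0],[0,0,-40,0,0,0]],
  ],
)

```text
time: 16.7
ee_pos: [0.4912, -0.1457, 0.1375]
tcp_rot: [-179.9, -0.1, 114.5]
wrist_force: [1.2, -0.2, -2.1]
opening: 0.0283
```

Run:
```python
from h import *
plan([.5717,.2256,.14],78.5)
```

```text
n 8 t 16.7 from [ 0.4912 -0.1457  0.1375] [-1.799e+02 -1.000e-01  1.145e+02]
[[38.1, 28.4, -0.3, -0.0003, -0.0001, 0.0786], [40.2, 25.3, -0.3, -0.0003, -0.0001, 0.0786], [42.0, 22.1, -0.3, -0.0003, -0.0001, 0.0786], [43.6, 18.7, -0.3, -0.0003, -0.0001, 0.0786], [45.0, 15.3, -0.3, -0.0003, -0.0001, 0.0786]]
[[46.0, 11.7, -0.3, -0.0003, -0.0001, 0.0786], [46.8, 8.0, -0.3, -0.0003, -0.0001, 0.0786], [47.3, 4.3, -0.3, -0.0003, -0.0001, 0.0786]]
```

Emit:
servo_tool(
  motion=[
    [[38,28.5,-0.5,0,0,0.0785],[40,25.5,-0.5,0,0,0.0785],[42,22,-0.5,0,0,0.0785],[43.5,18.5,-0.5,0,0,0.0785],[45,15.5,-0.5,0,0,0.0785]],
  ],
)

```text
time: 17.2
ee_pos: [0.5427, 0.0876, 0.1403]
tcp_rot: [180.0, 0.0, 91.8]
wrist_force: [0.4, -0.3, -2.1]
opening: 0.0284
```

Emit:
servo_tool(
  motion=[
    [[46,11.5,0,0,0,0.0785],[47,8,0,0,0,0.0785],[47.5,4.5,0,0,0,0.0785],[0,0,0,0,0,0],[0,0,0,0,0,0]],
  ],
)

```text
time: 17.7
ee_pos: [0.5725, 0.2263, 0.1393]
tcp_rot: [-180.0, 0.0, 78.7]
wrist_force: [-0.1, -0.2, -1.2]
opening: 0.0284
```

Emit:
servo_tool(
  motion=[
    [[0,0,35,0,0,0],[0,0,30,0,0,0],[0,0,17,0,0,0],[0,0,0,0,0,0],[0,0,0,0,0,0]],
  ],
)

```text
time: 18.2
ee_pos: [0.5729, 0.2244, 0.0583]
tcp_rot: [180.0, -0.0, 78.5]
wrist_force: [0.5, 0.4, -0.6]
opening: 0.0286
```

Run:
```python
from h import *
plan([.5717,.2256,.0425],78.5)
from workcell import bot
c=bot.camera("wrist");cv2.imwrite("pics/w10.png",c["color"][:,:,::-1])
```

```text
n 1 t 18.2 from [0.5729 0.2244 0.0583] [180.   -0.   78.5]
[[0.9, -1.5, 15.8, 0.0003, -0.0001, -0.0002]]
```

View pics/w10.png

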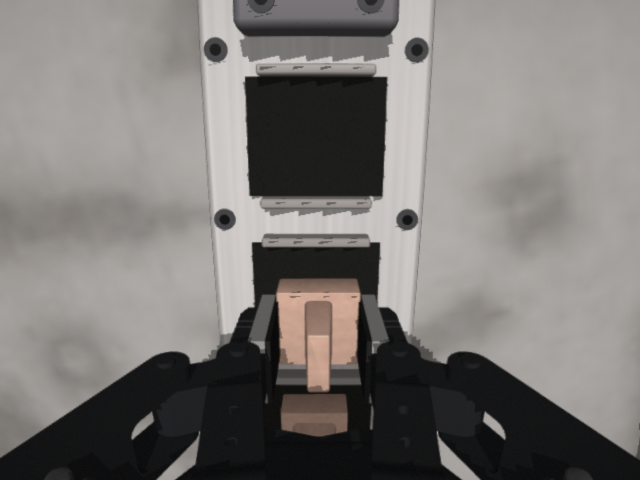

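The blade hangs over the third pad; the last pad (316,136) and grey block (316,15) lie beyond it.

Emit:
servo_tool(
  motion=[
    [[0.5,-1.5,8,0,0,0],[0,0,4,0,0,0],[0,0,3,0,0,0],[0,0,0,0,0,0],[0,0,0,0,0,0]],
  ],
)

```text
time: 18.75
ee_pos: [0.5714, 0.2262, 0.0423]
tcp_rot: [-180.0, -0.0, 78.5]
wrist_force: [-0.4, -0.0, -2.0]
opening: 0.0284
```

Emit:
servo_tool(
  motion=[
    [[0,0,0,0,0,0],[0,0,0,0,0,0],[0,0,0,0,0,0],[0,0,-8,0,0,0],[0,0,-20,0,0,0]],
  ],
  gripper=56,
)

```text
time: 19.25
ee_pos: [0.5705, 0.2258, 0.0693]
tcp_rot: [-179.9, 0.1, 78.5]
wrist_force: [-0.3, 0.3, 0.2]
opening: 0.0562
```

Emit:
servo_tool(
  motion=[
    [[0,0,-35,0,0,0],[0,0,-35,0,0,0],[0,0,0,0,0,0]],
  ],
)

```text
time: 19.55
ee_pos: [0.5733, 0.2269, 0.1467]
tcp_rot: [179.6, -0.3, 78.5]
wrist_force: [0.9, -0.3, 0.2]
opening: 0.0558
```

Run:
```python
from h import *
plan([.4616,-.0876,.13],125.3)
from workcell import bot
c=bot.camera("wrist");cv2.imwrite("pics/w11.png",c["color"][:,:,::-1])
```

```text
n 7 t 19.55 from [0.5733 0.2269 0.1467] [179.6  -0.3  78.5]
[[-47.2, -6.7, 2.1, 0.0012, -0.0002, -0.1166], [-46.1, -12.2, 2.1, 0.0012, -0.0002, -0.1166], [-44.4, -17.5, 2.2, 0.0012, -0.0002, -0.1166], [-42.1, -22.5, 2.2, 0.0012, -0.0002, -0.1166], [-39.1, -27.2, 2.2, 0.0012, -0.0002, -0.1166]]
[[-35.7, -31.6, 2.3, 0.0012, -0.0002, -0.1166], [-31.8, -35.5, 2.3, 0.0012, -0.0002, -0.1166]]
```

View pics/w11.png

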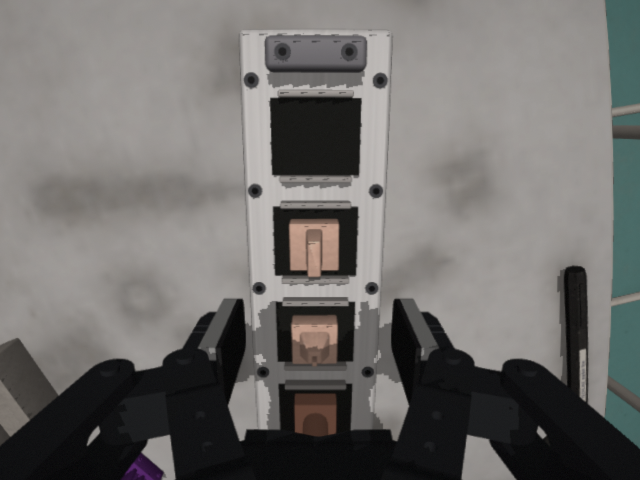

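The blade stands on the third pad (314,247), with the pyramid and round ones behind it. Last is the fin.

Emit:
servo_tool(
  motion=[
    [[-47,-7,2,0,0,-0.1165],[-46,-12,2,0,0,-0.1165],[-44.5,-17.5,2,0,0,-0.1165],[-42,-22.5,2,0,0,-0.1165],[-39,-27,2,0,0,-0.1165]],
  ],
)

```text
time: 20.1
ee_pos: [0.4902, 0.0005, 0.1295]
tcp_rot: [-180.0, -0.0, 112.2]
wrist_force: [1.0, -0.4, 0.3]
opening: 0.056
```

Emit:
servo_tool(
  motion=[
    [[-36,-31.5,2,0,0,-0.1165],[-32,-35.5,2,0,0,-0.1165],[0,0,20,0,0,0],[0,0,13,0,0,0],[0,0,0,0,0,0]],
  ],
)

```text
time: 20.6
ee_pos: [0.4587, -0.0878, 0.0909]
tcp_rot: [-179.9, -0.2, 125.2]
wrist_force: [0.7, 0.8, -0.7]
opening: 0.0562
```

Run:
```python
from h import *
plan([.4616,-.0876,.042],125.3)
from workcell import bot
c=bot.camera("wrist");cv2.imwrite("pics/w12.png",c["color"][:,:,::-1])
o=bot.get_obs();T=Ro.from_euler("xyz",o["tcp_rot"],degrees=True);P=T.apply([[.015,.015,0],[.015,-.015,0],[-.015,-.015,0],[-.015,.015,0]])+[.4616,-.0876,.034];P[:,2]=.034
print(proj(c,P).round())
```

```text
n 2 t 20.6 from [ 0.4587 -0.0878  0.0909] [-179.9   -0.2  125.2]
[[-0.9, 1.3, 24.5, -0.0013, -0.0015, -0.0006], [-0.8, 1.3, 24.5, -0.0013, -0.0015, -0.0006]]
[[356. 253.]
 [292. 253.]
 [293. 311.]
 [354. 311.]]
```

View pics/w12.png

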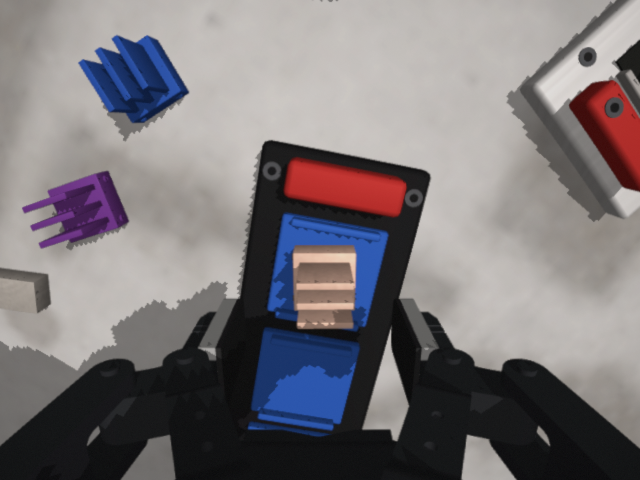

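The copper fin electrode (325,285) is on the rack and square to the jaws. The blue (135,80) and purple (80,210) look-alikes are on the bench, off to the side.

Emit:
servo_tool(
  motion=[
    [[0,0.5,25,0,0,0],[0,0.5,14,0,0,0],[0,0,5,0,0,0],[0,0,0,0,0,0],[0,0,0,0,0,0]],
  ],
)

```text
time: 21.15
ee_pos: [0.4612, -0.0875, 0.05]
tcp_rot: [180.0, 0.0, 125.3]
wrist_force: [0.1, -0.4, -0.1]
opening: 0.0558
```

Emit:
servo_tool(
  motion=[
    [[0,0,5,0,0,0],[0,0,2.5,0,0,0],[0,0,0,0,0,0],[0,0,0,0,0,0]],
  ],
)

```text
time: 21.55
ee_pos: [0.4607, -0.0877, 0.0418]
tcp_rot: [-180.0, -0.0, 125.3]
wrist_force: [-0.2, 0.8, 0.4]
opening: 0.0562
```

Emit:
servo_tool(
  motion=[
    [[0,0,0,0,0,0],[0,0,0,0,0,0],[0,0,0,0,0,0],[0,0,0,0,0,0],[0,0,0,0,0,0]],
  ],
  gripper=10,
)

```text
time: 22.05
ee_pos: [0.461, -0.0878, 0.0422]
tcp_rot: [180.0, 0.0, 125.3]
wrist_force: [-0.5, -0.6, 5.7]
opening: 0.0287
```

Emit:
servo_tool(
  motion=[
    [[0,0,0,0,0,0],[0,0,-5,0,0,0],[0,0,-15,0,0,0],[0,0,-35,0,0,0],[0,0,-40,0,0,0]],
  ],
)

```text
time: 22.55
ee_pos: [0.4596, -0.0875, 0.1366]
tcp_rot: [-179.9, -0.1, 125.3]
wrist_force: [1.5, 0.8, -1.3]
opening: 0.0285
```

Run:
```python
from h import *
plan([.5849,.2902,.14],78.5)
```

```text
n 9 t 22.55 from [ 0.4596 -0.0875  0.1366] [-1.799e+02 -1.000e-01  1.253e+02]
[[26.2, 35.6, -0.4, -0.0003, -0.0001, 0.0907], [29.3, 33.1, -0.4, -0.0003, -0.0001, 0.0907], [32.2, 30.3, -0.4, -0.0003, -0.0001, 0.0907], [34.8, 27.2, -0.4, -0.0003, -0.0001, 0.0907], [37.1, 24.0, -0.4, -0.0003, -0.0001, 0.0907]]
[[39.2, 20.5, -0.4, -0.0003, -0.0001, 0.0907], [40.9, 16.9, -0.4, -0.0003, -0.0001, 0.0907], [42.2, 13.1, -0.4, -0.0003, -0.0001, 0.0907], [43.2, 9.2, -0.4, -0.0003, -0.0001, 0.0907]]
```

Emit:
servo_tool(
  motion=[
    [[26,35.5,-0.5,0,0,0.0905],[29.5,33,-0.5,0,0,0.0905],[32,30.5,-0.5,0,0,0.0905],[35,27,-0.5,0,0,0.0905],[37,24,-0.5,0,0,0.0905]],
  ],
)

```text
time: 23.05
ee_pos: [0.5303, 0.1237, 0.1391]
tcp_rot: [-180.0, 0.0, 99.1]
wrist_force: [1.7, -0.2, -1.5]
opening: 0.0281
```

Emit:
servo_tool(
  motion=[
    [[39,20.5,0,0,0,0.0905],[41,17,0,0,0,0.0905],[42,13,0,0,0,0.0905],[43,9,0,0,0,0.0905],[0,0,0,0,0,0]],
  ],
)

```text
time: 23.55
ee_pos: [0.5856, 0.2937, 0.1371]
tcp_rot: [-179.9, 0.0, 78.6]
wrist_force: [-0.5, -1.2, -1.0]
opening: 0.0285
```

Emit:
servo_tool(
  motion=[
    [[0,0,0,0,0,0],[0,0,35,0,0,0],[0,0,30,0,0,0],[0,0,17,0,0,0],[0,0,0,0,0,0]],
  ],
)

```text
time: 24.05
ee_pos: [0.5838, 0.2873, 0.0545]
tcp_rot: [-179.8, 0.2, 78.6]
wrist_force: [-0.8, -0.3, -0.5]
opening: 0.0286
```

Run:
```python
from h import *
plan([.5849,.2902,.0425],78.5)
from workcell import bot
c=bot.camera("wrist");cv2.imwrite("pics/w13.png",c["color"][:,:,::-1])
plan([.5849,.2902,.0425],78.5)
```

```text
n 1 t 24.05 from [0.5838 0.2873 0.0545] [-179.8    0.2   78.6]
[[3.1, 0.5, 12.0, -0.0039, 0.0032, 0.001]]
n 1 t 24.1 from [0.5847 0.2879 0.0566] [-1.799e+02  1.000e-01  7.860e+01]
[[2.3, -0.3, 14.1, -0.0018, 0.0015, 0.001]]
```

View pics/w13.png

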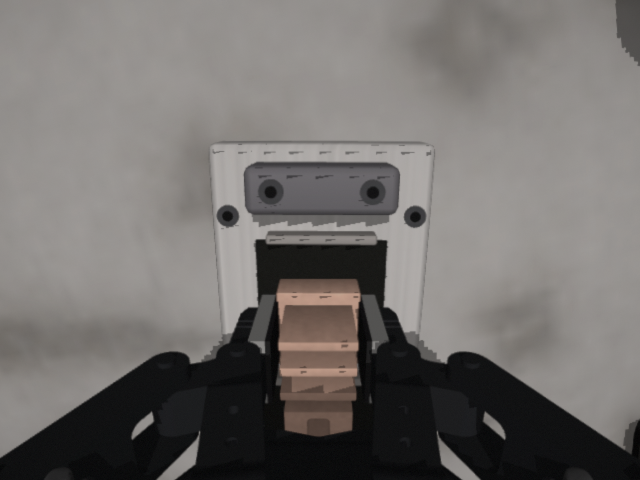

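The fin hangs over the last pad beside the grey block; it needs about 1.5 mm more along tool x.

Emit:
servo_tool(
  motion=[
    [[1.5,-0.5,6,0,0,0],[0,0,4,0,0,0],[0,0,3,0,0,0],[0,0,0,0,0,0],[0,0,0,0,0,0]],
  ],
)

```text
time: 24.6
ee_pos: [0.5853, 0.291, 0.0445]
tcp_rot: [180.0, -0.0, 78.6]
wrist_force: [0.4, -0.3, -1.4]
opening: 0.0287
```

Run:
```python
from h import *
plan([.5849,.2902,.0425],78.5)
```

```text
n 1 t 24.6 from [0.5853 0.291  0.0445] [180.   -0.   78.6]
[[-0.8, -0.3, 2.0, 0.0001, -0.0001, 0.0018]]
```

Emit:
servo_tool(
  motion=[
    [[-0.5,0,1.5,0,0,0],[0,0,0.5,0,0,0],[0,0,0,0,0,0],[0,0,0,0,0,0]],
  ],
)

```text
time: 25.0
ee_pos: [0.5852, 0.2904, 0.0423]
tcp_rot: [180.0, -0.0, 78.6]
wrist_force: [-0.0, -0.1, -1.2]
opening: 0.0284
```

Emit:
servo_tool(
  motion=[
    [[0,0,0,0,0,0],[0,0,0,0,0,0],[0,0,0,0,0,0],[0,0,-8,0,0,0],[0,0,-20,0,0,0]],
  ],
  gripper=56,
)

```text
time: 25.5
ee_pos: [0.5843, 0.2899, 0.0692]
tcp_rot: [-179.9, 0.1, 78.6]
wrist_force: [1.3, 0.3, 0.5]
opening: 0.0561
```

Emit:
servo_tool(
  motion=[
    [[0,0,-40,0,0,0],[0,0,-45,0,0,0],[-40,0,-30,0,0,0],[-40,0,0,0,0,0],[0,0,0,0,0,0]],
  ],
)

```text
time: 26.0
ee_pos: [0.5694, 0.2088, 0.1881]
tcp_rot: [179.8, -0.0, 78.4]
wrist_force: [0.8, 0.4, -0.2]
opening: 0.0561
```

Emit:
servo_tool(
  motion=[
    [[-45,0,0,0,0,0],[-35,0,0,0,0,0],[0,0,0,0,0,0],[0,0,0,0,0,0],[0,0,0,0,0,0]],
  ],
)

```text
time: 26.5
ee_pos: [0.5538, 0.1343, 0.1854]
tcp_rot: [180.0, -0.0, 78.6]
wrist_force: [-0.5, -0.3, -0.4]
opening: 0.056
```

Run:
```python
from h import *
from workcell import bot
c=bot.camera("wrist");cv2.imwrite("pics/w14.png",c["color"][:,:,::-1])
d=bot.camera("side");cv2.imwrite("pics/s14.png",cv2.resize(d["color"][190:370,110:350,::-1],None,fx=3,fy=3,interpolation=cv2.INTER_CUBIC))
o=bot.get_obs();print(o["time"],o["ee_pos"])
hsv=cv2.cvtColor(c["color"],cv2.COLOR_RGB2HSV)
m=((hsv[...,0]<18)&(hsv[...,1]>50)&(hsv[...,1]<150));m[:,:250]=0;m[:,400:]=0
A=np.array([.5454,.0962])*1000;u=np.array([.1994,.9799])
for k in rects(m,300,5000):
    w=toz(c,k[:,0],.034)[:,:2]*1000
    p,s,an=cv2.minAreaRect(w.astype(np.float32));e=np.array(p)-A;print(np.round(p,1),np.round(s,1),round(an,1),"along",(e@u).round(1),"across",(e@[u[1],-u[0]]).round(1))
```

```text
26.6 [0.55370578 0.13457795 0.18515521]
[545.4  97.4] [39.2 32. ] 78.7 along 1.1 across -0.2
[557.8 160.2] [33.2 31.8] 78.7 along 65.1 across -0.6
[571.  225.7] [31.6 31.6] 78.6 along 132.0 across -0.7
[581.8 274.6] [ 6.5 31. ] 78.7 along 182.1 across 0.0
```

View pics/w14.png

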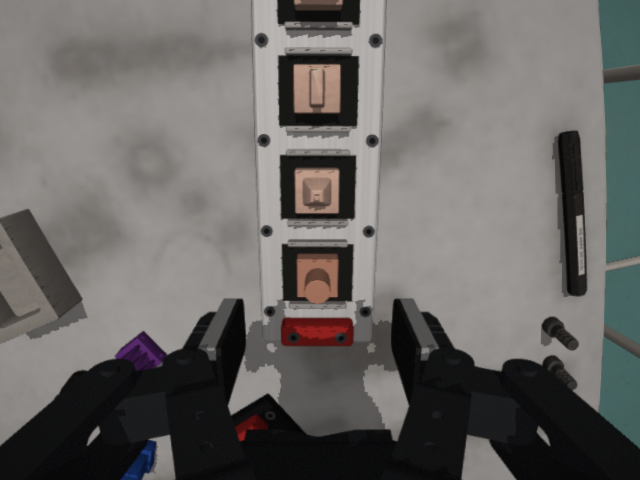

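View pics/s14.png

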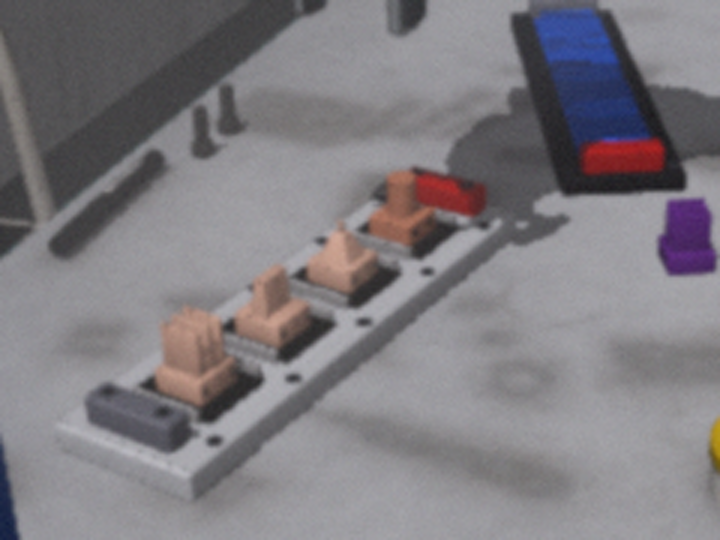

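All four stand upright in the side view. One closer look at the fin, which is cut off in the wrist picture.

Emit:
servo_tool(
  motion=[
    [[40,0,-10,0,0,0],[45,0,0,0,0,0],[15,0,0,0,0,0],[0,0,0,0,0,0],[0,0,0,0,0,0]],
  ],
)

```text
time: 27.1
ee_pos: [0.573, 0.2318, 0.1947]
tcp_rot: [-179.9, 0.1, 78.7]
wrist_force: [-0.5, -0.7, 0.8]
opening: 0.0559
```

Run:
```python
from h import *
from workcell import bot
c=bot.camera("wrist");cv2.imwrite("pics/w15.png",c["color"][:,:,::-1])
P=[]
u=np.array([.1994,.9799]);v=np.array([.9799,-.1994]);ctr=np.array([.5849,.2902])
for a,b in((1,1),(1,-1),(-1,-1),(-1,1)): P.append([*(ctr+.015*a*u+.015*b*v),.034])
print(proj(c,P).round())
```

```text
[[341. 118.]
 [297. 118.]
 [297. 162.]
 [340. 163.]]
```

View pics/w15.png

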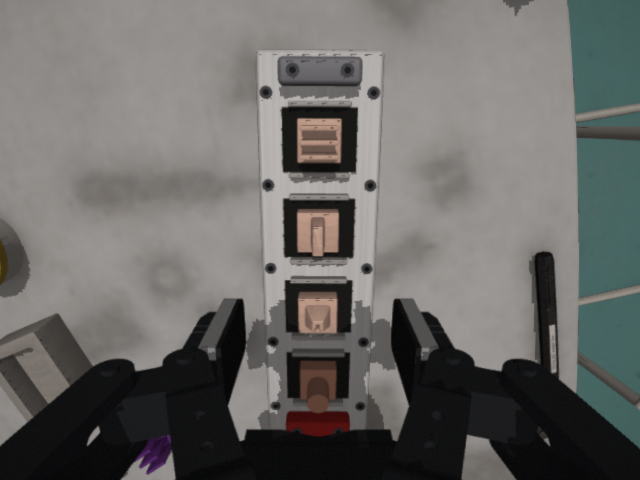

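The fin (319,140) sits centred on the last pad, within about 1 mm of the intended spot. From grey to red the order is fin, blade, pyramid, round, and the gripper is clear of everything.

Run:
```python
from workcell import bot
print(bot.job_done())
```

```text
the job is handed in; nothing more can be done
None
```

All four electrodes are on the magazine in reverse order, and I handed the job in at about 27 s of the 102 s allowed. From the red block outward they stand round, pyramid, blade, fin. On the rack, the order from the red end was fin, blade, pyramid, round.

- **Placement:** the last wrist and side pictures show each one upright, on its pad and between the ribs. In the wrist picture they measured within about 2 mm of the pad centres, and the fin was checked in a separate picture.
- **Forces:** the wrist readings at the end of each move stayed under about 6 N. The gripper was open and well above the parts at hand-in.
- **Look-alikes:** I left the blue and purple fin-shaped pieces where they were.
- **Small disagreement:** the gripper read about 28.5 mm when holding the 30 mm bases on every grasp. It was the same each time and nothing slipped, so I took it as a small reading offset.

No check failed.

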